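# Seat the gasketed glass lid on the tagine insert

## Robot

A 6-joint arm with a two-finger parallel gripper is mounted at the origin on the work surface. World frame = base frame: x ahead of the robot, y to its left, z up, the work surface at z = 0. Lengths are in m, angles in rad, forces in N, time in s.
With the tool pointing down it reaches from about 0.35 to 0.975 m from the base axis. Payload 4.9 kg.
Tool frame: the origin (TCP) lies midway between the tips of the shut fingers; the grasp point (between the pads) lies 19 mm behind it; z points along the fingers, y is the direction in which the jaws open and shut (so a half turn about z gives the same grasp; the last joint's range is limited). The gripper opens to 85 mm and grips with 20 to 120 N. Pads are 22 mm wide; open, the fingers measure 114 mm over their backs; the gripper's body (76 mm by 85 mm) begins 54 mm behind the grasp point. The pads swing forward as they close: fully open they stand 13 mm farther back than shut.
Start: joints at [-1.373, 0.053, 1.613, -0, 1.476, -0.119], TCP at [0.195, -0.594, 0.231] pointing down, gripper open.
Joint ranges: [-3.01, 3.01], [-1.01, 2.22], [0.06, 2.58], [-1.02, 4.17], [0.09, 2.62], [-3.14, 3.14]. Speed limits (rad/s): [2.57, 2.57, 3.14, 3.14, 3.14, 3.14].

## Interface

Orientations are given as a rotation vector (axis times angle).
In Python, from station import ctrl gives the robot as it stands.
- The arm moves only by the shell command python3 -m jog 'ROWS' [FORCE]. ROWS is JSON, one flat list of numbers, 7 for each row, row after row: the opening, from 0 (shut) to 1 (fully open), then the shift along the tool's x, y, z in m, then the turn, a rotation vector about the tool's x, y, z in degrees. A call has 1 to 10 rows; each row shifts and turns the commanded pose from where the row before left it, along the tool's axes as they then stand; what a row does not reach is not made up. A row lasts 1/8 s, in which the tool goes at most 62.5 mm and 10.7 degrees, less where a joint would pass 70% of its speed; a pose out of reach is approached as far as the arm can. A call with a gripper value outside its range is refused whole. The fingers move at their own pace and stop on an object; FORCE is the grip in N (left out, the last holds). Time passes only in rows, so rows that do not move let the fingers close. It gives the time, the measured TCP pose, the force and the opening at its end, in the units of the state.
- ctrl.get_obs(): the state, without advancing time (a new reading comes with each control period).
- ctrl.get_image(name): name is "scene" or "side" or "wrist"; returns a dict with "image" (384x512x3 uint8, blue, green, red), "camera_matrix" (3x3 intrinsics, pixels), "rvec" (rotation vector, rad) and "tvec" (3), from world to camera coordinates, as OpenCV has them; the wrist camera has in their place "mount" (4x4, takes a point from camera to tool coordinates, whose origin is the TCP and whose axes are the flange's). Camera axes: x right, y down, z forward; pixel columns grow to the right and rows downward; lengths in m; the calibration is good to about 2 mm. A picture is of the moment at which its call begins: read the wrist's pose just before it. There is no depth.
- ctrl.finish_job(): hands the job in, once; it reports no verdict.
Trained networks look in a picture, given as the dict that the camera call returned (one of the last four; its "shot" number tells which), for a name from the list of things; names that differ only in an ending like _2 or _b are one class to them, and where a whole thing is asked for, a point or a joint stands for the part that bears it (a point fixed in the world has none). Each returns a list of dicts, best first, with "p" (0 to 1); they miss things now and then, are a little off and sometimes report something else, mostly with a low value. They report only what shows in the picture. A call takes as long as a camera call. They do not tell look-alikes from the thing itself.
- ctrl.boxes_of(target, picture): "box" ([centre column, centre row, width, height] in pixels, round what is visible of it).
The state is a dict: "t": time; "q": joint angles; "dq": joint speeds; "effort": joint torques, N m; "tool_pos": TCP position; "tool_rot": TCP orientation; "contact_force": force on the tool from outside, world axes, zero at the start; "wrist_torque": the same for the moment, N m; "opening": finger opening in m.
Only numpy, scipy, OpenCV 4.12 (cv2) and the standard library are available. Lean on these libraries where they do the work, as an engineer would, in place of code of your own. Each camera call takes 0.05 s, during which the arm holds its last target. There are 200 camera calls.

## Task

The glass lid with four red dots is only resting on the orange seal of the steel tagine insert. Press each red dot down in turn, one at a time and as far as it goes, until it sits level and fully home all the way round. Press gently, the glass must not be leaned on hard, and leave the shut terracotta pot and the bamboo tray alone.

Things in the scene. Friction and masses are not known exactly. Their poses are not given: they have to be found in the camera images.
- lid: Rigid lid, 160 mm across: 5 mm steel rim disc, pale green glass dome 92 mm across, black knob (top 37 mm above origin). Origin: centre of the rim disc's underside, z up. Four red dots 20 mm across, 68 mm from the axis along its +x, +y, -x, -y, tops 8 mm above origin; press there. Pressing one dot tilts it: the opposite dot rises up to 6 mm. Skirt 12 mm deep, 6 mm play in the insert.
- insert: Fixed steel pot, rim 162 mm across, on a cork trivet. Origin: centre of its underside, z up; flat rim top at 75 mm. Orange seal in four separate quarters stands 6 mm above the rim, one under each red dot: the lid's origin starts 81 mm above this origin and is at 75 mm when seated on the rim. Each quarter sinks under about 8 N pressed on its dot and stays down.
- crock: Bystander: loose terracotta pot with its terracotta lid already shut, 160 mm across, 115 mm high with its dark wooden knob, 1.6 kg, no red dots. Origin: centre of its underside.
- tray: Bystander: loose bamboo tray 110 mm (x) by 340 mm (y), 30 mm high, holding three open cups 60 mm across that reach 62 mm above the ledge, and a green scoop hooked on its edge. It stands beyond both pots, seen from the robot. Origin: centre of its underside.
Things that resemble listed ones, but are neither listed nor needed, are in the scene too. What is shaped like the lid but blue, pink or purple is not meant.

How it is judged:
On the way:
1. the lid is pressed down at one side first, so that it tilts by more than 0.035 rad (2 degrees) (angle between the z axis of lid and the z axis of insert, either way round above 0.035 rad), for 0.02 s.
At the end, for the whole second after the job is handed in: The lid lies at rest on the insert's steel rim: its origin 72 to 77 mm above the insert's origin, level with the rim within 0.03 rad (1.7 degrees), centred within 10 mm (z of lid in the frame of insert between 0.072 and 0.077 m and angle between the z axis of lid and the z axis of insert, either way round below 0.03 rad and horizontal distance between lid and insert below 0.01 m and linear speed of lid below 0.01 m/s); the robot touches nothing.
It fails at once if the lid is leaned on hard (more than 60 N) (contact force between any of the arm, the fingers and lid above 60 N).
It fails at once if the terracotta pot is pressed (more than 3 N) (contact force between any of the fingers, the arm and crock above 3 N).
It fails at once if the terracotta pot is moved more than 15 mm (distance of crock from where it was at the start of the episode above 0.015 m).
It fails at once if the bamboo tray is moved more than 15 mm (distance of tray from where it was at the start of the episode above 0.015 m).
It also fails if it takes over 59 s, if anything falls off the work surface, if the arm or the gripper's body presses on something with over 40 N, if the wrist force passes 120 N, or if a joint passes its speed limit or range.

## Working session

There is one attempt and no reset: what is moved stays moved. The work goes in short steps, Python scripts to look and compute and a shell command to move; the robot and the scene stay as the last step left them, time stands still between calls to the robot, and variables do not carry over. Pictures are saved under pics/ and viewed, about 8 in all and at most 12, crops included, and the job is handed in when it is done.

```bash
mkdir -p pics; cat > h.py <<'E'
import numpy as np,cv2
from station import ctrl
def K(p):
    R=cv2.Rodrigues(np.array(p["rvec"],float))[0];return np.array(p["camera_matrix"]),R,np.array(p["tvec"],float).ravel()
def ray(p,uv,z):
    k,R,t=K(p);d=R.T@np.linalg.inv(k)@np.array([uv[0],uv[1],1.]);c=-R.T@t
    return c+d*(z-c[2])/d[2]
E
python3 - <<'E'
from h import *
o=ctrl.get_obs();print(o["t"],o["tool_pos"],o["tool_rot"],o["contact_force"])
ims=[]
for n in("scene","side"):
    p=ctrl.get_image(n);ims.append(p["image"])
    for t in("lid","insert","crock","tray"):
        for b in ctrl.boxes_of(t,p)[:5]: print(n,t,np.round(b["box"]),round(b["p"],2),np.round(ray(p,b["box"][:2],.09),3))
    cv2.imwrite(f"pics/{n}.png",p["image"])
E
```

```text
0.0 [ 0.19457366 -0.5932703   0.23004378] [-3.10018562e+00 -4.95198118e-01  1.17362758e-04] [-0.23723089 -0.19537566  0.27235691]
scene lid [374. 222.  62.  46.] 0.94 [0.633 0.416 0.09 ]
scene lid [290. 205.  61.  43.] 0.85 [0.581 0.204 0.09 ]
scene lid [340. 293.  70.  58.] 0.82 [0.842 0.309 0.09 ]
scene lid [282. 165.  49.  33.] 0.79 [0.427 0.183 0.09 ]
scene insert [290. 230.  52.  30.] 0.95 [0.666 0.202 0.09 ]
scene crock [138. 205.  64.  53.] 0.58 [ 0.595 -0.195  0.09 ]
scene tray [206. 275. 141.  55.] 0.65 [0.806 0.006 0.09 ]
side lid [207. 356. 101.  57.] 0.97 [0.56  0.433 0.09 ]
side lid [235. 240.  83.  66.] 0.9 [0.564 0.217 0.09 ]
side lid [109. 289.  85.  73.] 0.87 [0.75  0.357 0.09 ]
side lid [354. 269.  84.  67.] 0.73 [0.344 0.243 0.09 ]
side insert [239. 277.  77.  45.] 0.65 [0.541 0.295 0.09 ]
side crock [273. 135.  57.  51.] 0.97 [ 0.541 -0.132  0.09 ]
side tray [174. 185.  93. 105.] 0.67 [0.727 0.092 0.09 ]
```

View pics/scene.png

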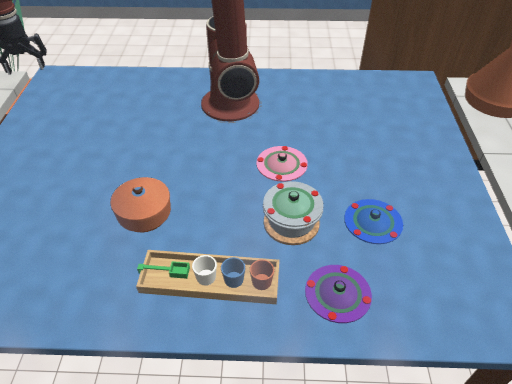

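View pics/side.png

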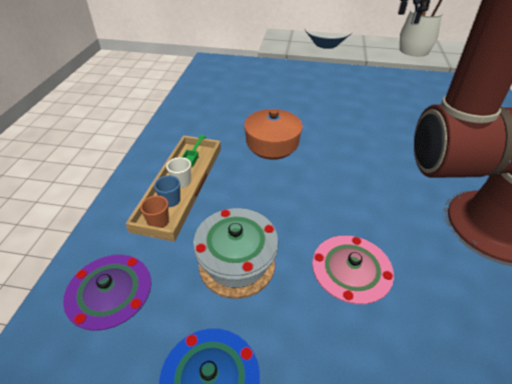

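The lid could be confused with four things in the scene picture. The green glass one on the steel insert (293,205) matches the description. The others are pink (282,163), blue (374,221) and purple (339,292), all flat on the table and not meant. In the side picture the green one is at (236,240). Next I triangulate its dots and check a close crop.

```bash
cat >> h.py <<'E'
def dots(im,c,w,h):
    hsv=cv2.cvtColor(im,cv2.COLOR_BGR2HSV);m=((hsv[...,0]<6)|(hsv[...,0]>174))&(hsv[...,1]>190)&(hsv[...,2]>150)
    n,_,s,ce=cv2.connectedComponentsWithStats(m.astype(np.uint8))
    return [(ce[i],s[i,4]) for i in range(1,n) if s[i,4]>8 and abs(ce[i][0]-c[0])<w and abs(ce[i][1]-c[1])<h]
E
python3 - <<'E'
from h import *
from itertools import permutations
a=ctrl.get_image("scene");b=ctrl.get_image("side")
A=[d[0] for d in dots(a["image"],(293,203),36,27)];B=[d[0] for d in dots(b["image"],(236,240),48,36)]
print(np.round(A,1),np.round(B,1))
P=[];
for p in(a,b):
    k,R,t=K(p);P.append(k@np.c_[R,t])
for u in A:
  for v in B:
    X=cv2.triangulatePoints(P[0],P[1],u,v).ravel();X=X[:3]/X[3]
    e=sum(np.linalg.norm((q@np.r_[X,1])[:2]/(q@np.r_[X,1])[2]-w) for q,w in zip(P,(u,v)))
    if e<4:print(np.round(u),np.round(v),np.round(X,4),round(e,2))
x=np.hstack([cv2.resize(a["image"][165:245,245:345],(400,320),interpolation=2),cv2.resize(b["image"][195:305,180:290],(320,320),interpolation=2)])
cv2.imwrite("pics/crop.png",x)
E
```

```text
[] [[224.9 213.1]
 [268.7 228.6]
 [200.4 247.8]
 [247.2 266.3]]
```

View pics/crop.png

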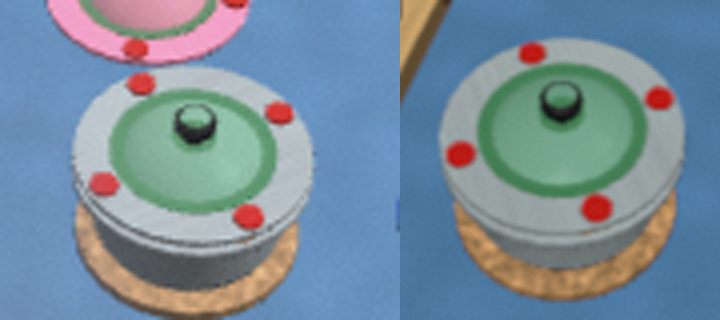

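The crop confirms the green glass lid with four red dots on the steel insert. In the scene picture the dots are at about (280.5,186), (315,193), (271,211) and (307,219). In the side picture they are at (225,213), (269,229), (200,248) and (247,266).

```bash
sed -i 's/>190)/>150)/' h.py; python3 - <<'E'
from h import *
a=ctrl.get_image("scene");b=ctrl.get_image("side")
A=[d[0] for d in dots(a["image"],(293,203),30,20)];print(np.round(A,1))
if len(A)!=4:A=np.array([[280.5,186],[315,193.4],[271,211],[307.2,219.2]])-.3
B=[d[0] for d in dots(b["image"],(236,240),48,36)]
P=[]
for p in(a,b):
    k,R,t=K(p);P.append(k@np.c_[R,t])
for u in A:
  for v in B:
    X=cv2.triangulatePoints(P[0],P[1],np.array(u,float),np.array(v,float)).ravel();X=X[:3]/X[3]
    e=sum(np.linalg.norm((q@np.r_[X,1])[:2]/(q@np.r_[X,1])[2]-w) for q,w in zip(P,(u,v)))
    if e<5:print(np.round(u),np.round(v),np.round(X,4),round(e,2))
w=ctrl.get_image("wrist");print(w["mount"],w["camera_matrix"])
o=ctrl.get_obs();from scipy.spatial.transform import Rotation as Ro
print(Ro.from_rotvec(o["tool_rot"]).as_matrix().round(3))
E
```

```text
[[279.9 185.5]
 [314.6 192.9]
 [270.7 210.8]
 [306.9 218.9]]
[280. 186.] [268. 228.] [0.5078 0.1773 0.0874] 0.98
[315. 193.] [247. 266.] [0.5329 0.2706 0.0873] 1.34
[271. 211.] [225. 213.] [0.6009 0.1528 0.0875] 1.01
[307. 219.] [200. 248.] [0.6256 0.2457 0.0873] 1.11
[[-2.31452019e-04 -9.57212217e-01 -2.89386797e-01  7.35486304e-02]
 [ 9.99999530e-01  5.08667333e-05 -9.68054423e-04  5.71473442e-04]
 [ 9.41353681e-04 -2.89386886e-01  9.57211755e-01 -1.42165288e-01]
 [ 0.00000000e+00  0.00000000e+00  0.00000000e+00  1.00000000e+00]] [[319.33463536   0.         260.45992362]
 [  0.         319.33463536 182.63494922]
 [  0.           0.           1.        ]]
[[ 0.95   0.312  0.   ]
 [ 0.312 -0.95  -0.   ]
 [-0.     0.    -1.   ]]
```

```bash
python3 -m jog '[0,0.03,-0.035,0,0,0,0, 0,0.03,-0.035,0,0,0,0, 0,0.03,-0.035,0,0,0,0, 0,0.03,-0.035,0,0,0,0, 0,0.03,-0.035,0,0,0,0, 0,0.03,-0.035,0,0,0,0, 0,0.03,-0.035,0,0,0,0, 0,0.03,-0.035,0,0,0,0, 0,0.03,-0.035,0,0,0,0]' 20
python3 -m jog '[0,0.03,-0.035,0,0,0,0, 0,0.03,-0.035,0,0,0,0, 0,0.03,-0.035,0,0,0,0, 0,0.03,-0.035,0,0,0,0, 0,0.03,-0.035,0,0,0,0, 0,0.03,-0.035,0,0,0,0, 0,0.03,-0.035,0,0,0,0, 0,0.03,-0.035,0,0,0,0, 0,0.03,-0.035,0,0,0,0, 0,0,0,0,0,0,0]'
cat > off.py <<'E'
from h import *
from scipy.spatial.transform import Rotation as Ro
D={1:(.5078,.1773),2:(.5329,.2706),3:(.6009,.1528),4:(.6256,.2457)}
o=ctrl.get_obs();R=Ro.from_rotvec(o["tool_rot"])
print(o["t"],np.round(o["tool_pos"],4),np.round(o["contact_force"],1),o["opening"],R.as_matrix()[:,2].round(3))
for i,d in D.items():print(i,R.inv().apply(np.r_[d,.15]-o["tool_pos"]).round(4))
E
python3 off.py
python3 - <<'E'
from h import *
cv2.imwrite("pics/w1.png",ctrl.get_image("wrist")["image"])
E
```

```text
t: 1.88
tool_pos: [0.3535, -0.2091, 0.2316]
tool_rot: [3.102, 0.495, 0.001]
contact_force: [1.5, -0.0, -0.5]
opening: -0.0002
t: 3.12
tool_pos: [0.5119, 0.1752, 0.2311]
tool_rot: [-3.101, -0.501, 0.001]
contact_force: [-0.5, -0.5, 0.1]
opening: 0.0002
3.125 [0.5119 0.1752 0.2311] [-0.5 -0.5  0.1] 0.00017633535299187242 [-0.001  0.    -1.   ]
1 [-0.0032 -0.0033  0.0811]
2 [ 0.05   -0.0839  0.0811]
3 [0.0775 0.0493 0.081 ]
4 [ 0.1302 -0.0311  0.0811]
```

View pics/w1.png

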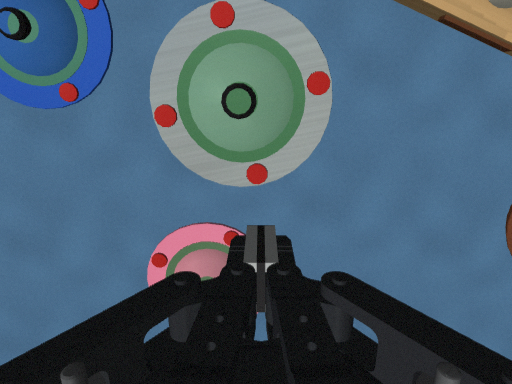

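The wrist picture shows the green lid, with the near dot (1) at (257,174), dot 2 at (165,116), dot 3 at (318,83) and dot 4 at (222,14). I'll use these to check the triangulated positions.

```bash
python3 - <<'E'
from h import *
from scipy.spatial.transform import Rotation as Ro
o=ctrl.get_obs();w=ctrl.get_image("wrist");M=np.array(w["mount"]);R=Ro.from_rotvec(o["tool_rot"]).as_matrix()
for u in dots(w["image"],(245,95),95,95):
    d=np.linalg.inv(w["camera_matrix"])@np.r_[u[0],1];d=R@M[:3,:3]@d;c=R@M[:3,3]+o["tool_pos"]
    for z in(.0875,.095):print(u[0].round(),u[1],(c+d*(z-c[2])/d[2]).round(4))
E
python3 -m jog '[0,-0.003,-0.003,0.04,0,0,0, 0,0,0,0.04,0,0,0, 0,0,0,0.02,0,0,0, 0,0,0,0.01,0,0,0, 0,0,0,0,0,0,0]'
```

```text
[220.  13.] 471 [0.6249 0.2452 0.0875]
[220.  13.] 471 [0.6237 0.2439 0.095 ]
[317.  82.] 400 [0.5998 0.1522 0.0875]
[317.  82.] 400 [0.5993 0.1534 0.095 ]
[163. 115.] 360 [0.5317 0.2703 0.0875]
[163. 115.] 360 [0.533  0.2684 0.095 ]
[255. 173.] 312 [0.5068 0.1771 0.0875]
[255. 173.] 312 [0.5088 0.1777 0.095 ]
t: 3.85
tool_pos: [0.5081, 0.1746, 0.1217]
tool_rot: [3.102, 0.495, 0.001]
contact_force: [0.3, 0.2, 0.4]
opening: 0.0
```

```bash
python3 -m jog '[0,0,-0.002,0.01,0,0,0, 0,0,0,0.01,0,0,0, 0,0,0,0.006,0,0,0, 0,0,0,0.002,0,0,0, 0,0,0,0.002,0,0,0]'; python3 -m jog '[0,0,0,0.002,0,0,0, 0,0,0,0,0,0,0]'
```

```text
t: 4.47
tool_pos: [0.5073, 0.1769, 0.0913]
tool_rot: [-3.102, -0.496, -0.0]
contact_force: [-0.4, -0.1, -0.1]
opening: 0.0
t: 4.72
tool_pos: [0.5072, 0.1768, 0.0893]
tool_rot: [-3.102, -0.496, 0.0]
contact_force: [-0.2, -0.3, 0.3]
opening: -0.0002
```

```bash
for i in 1; do :; done; python3 -m jog '[0,0,0,0.002,0,0,0, 0,0,0,0,0,0,0]'; python3 -m jog '[0,0,0,0.0015,0,0,0, 0,0,0,0,0,0,0]';python3 -m jog '[0,0,0,0.0015,0,0,0, 0,0,0,0,0,0,0]'
```

```text
t: 4.97
tool_pos: [0.5074, 0.1768, 0.0885]
tool_rot: [3.102, 0.496, -0.0]
contact_force: [-4.1, -1.0, 7.0]
opening: 0.0001
t: 5.22
tool_pos: [0.5074, 0.1768, 0.0877]
tool_rot: [3.102, 0.496, -0.001]
contact_force: [-5.4, -1.9, 9.5]
opening: -0.0
t: 5.48
tool_pos: [0.5073, 0.1767, 0.0863]
tool_rot: [3.102, 0.496, -0.001]
contact_force: [-6.3, -2.0, 11.3]
opening: 0.0001
```

```bash
python3 -m jog '[0,0,0,0.0015,0,0,0, 0,0,0,0,0,0,0]'; python3 -m jog '[0,0,0,0.0015,0,0,0, 0,0,0,0,0,0,0]';python3 -m jog '[0,0,0,0.001,0,0,0, 0,0,0,0,0,0,0]'
```

```text
t: 5.72
tool_pos: [0.5072, 0.1767, 0.0848]
tool_rot: [3.102, 0.496, -0.001]
contact_force: [-6.3, -2.5, 10.7]
opening: -0.0
t: 5.98
tool_pos: [0.5072, 0.1767, 0.0841]
tool_rot: [3.102, 0.496, -0.002]
contact_force: [-9.2, -2.4, 14.2]
opening: -0.0
t: 6.22
tool_pos: [0.5072, 0.1767, 0.084]
tool_rot: [3.101, 0.496, -0.003]
contact_force: [-12.5, -2.3, 20.4]
opening: 0.0003
```

```bash
python3 -m jog '[0,0,0,0.001,0,0,0, 0,0,0,0,0,0,0]'; python3 -m jog '[0,0,0,-0.02,0,0,0, 0,0,0,-0.045,0,0,0,0,0,0,0,0,0,0]'; python3 off.py
python3 - <<'E'
from h import *
a=ctrl.get_image("scene")["image"];b=ctrl.get_image("side")["image"]
cv2.imwrite("pics/c2.png",np.hstack([cv2.resize(a[165:245,245:345],(400,320),interpolation=2),cv2.resize(b[195:305,180:290],(320,320),interpolation=2)]))
E
```

```text
t: 6.48
tool_pos: [0.5073, 0.1767, 0.084]
tool_rot: [3.101, 0.496, -0.003]
contact_force: [-13.9, -4.0, 25.5]
opening: 0.0002
t: 6.85
tool_pos: [0.5103, 0.1775, 0.1495]
tool_rot: [-3.102, -0.496, -0.015]
contact_force: [0.5, -0.7, 0.1]
opening: 0.0002
6.85 [0.5103 0.1775 0.1495] [ 0.5 -0.7  0.1] 0.00023190564787033114 [ 0.009  0.002 -1.   ]
1 [-0.0025 -0.0006 -0.0006]
2 [ 0.0505 -0.0815 -0.0001]
3 [0.0784 0.0517 0.0003]
4 [ 0.1308 -0.0289  0.0007]
```

View pics/c2.png

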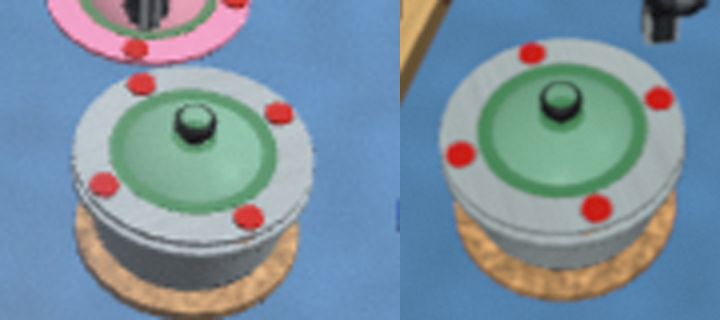

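The crops look almost unchanged, with dot 1 still near (142,84) on the left side, so I need to measure the tilt numerically.

```bash
cat > tilt.py <<'E'
from h import *
a=ctrl.get_image("scene");b=ctrl.get_image("side")
A=[d[0] for d in dots(a["image"],(293,203),30,20)];B=[d[0] for d in dots(b["image"],(236,240),48,36)]
print(np.round(A,1).tolist(),np.round(B,1).tolist())
P=[]
for p in(a,b):
    k,R,t=K(p);P.append(k@np.c_[R,t])
for u,v in zip(A,(1,3,0,2)):
    X=cv2.triangulatePoints(P[0],P[1],u,B[v]).ravel();X=X[:3]/X[3];print(np.round(X,4))
E
python3 tilt.py; python3 - <<'E'
import cv2,numpy as np
for n,s in(("crop","c2"),):
    d=cv2.absdiff(cv2.imread("pics/crop.png"),cv2.imread("pics/c2.png")).max(2);print(d[60:,:400].max(),(d[60:,:400]>40).sum(),(d[60:,400:]>40).sum())
E
```

```text
[[279.9, 185.5], [314.6, 192.9], [270.7, 210.8], [307.0, 219.0]] [[224.7, 212.9], [268.5, 228.3], [200.2, 247.5], [247.0, 266.1]]
[0.5078 0.1773 0.0874]
[0.5329 0.2706 0.0874]
[0.6011 0.1529 0.0876]
[0.6258 0.2457 0.0872]
42 3 0
```

The lid is level again. That fits quarter 1 having sunk and the lid rocking back onto the other three. I'll press dot 4, opposite, and take pictures while it is held down.

```bash
python3 -m jog '[0,0.044,-0.01,0,0,0,0, 0,0.044,-0.01,0,0,0,0, 0,0.043,-0.009,0,0,0,0, 0,0,0,0,0,0,0]'; python3 off.py
```

```text
t: 7.55
tool_pos: [0.6232, 0.2458, 0.1415]
tool_rot: [3.102, 0.497, -0.005]
contact_force: [-0.6, -0.4, -0.7]
opening: -0.0001
7.55 [0.6232 0.2458 0.1415] [-0.6 -0.4 -0.7] -0.0001407787350033287 [-0.003 -0.001 -1.   ]
1 [-0.131   0.0291 -0.0081]
2 [-0.0781 -0.0517 -0.0082]
3 [-0.0502  0.0814 -0.0084]
4 [ 0.0022  0.0009 -0.0085]
```

```bash
python3 -m jog '[0,0,0,0.03,0,0,0, 0,0,0,0.02,0,0,0, 0,0,0,0.006,0,0,0, 0,0,0,0.002,0,0,0, 0,0,0,0,0,0,0]'; python3 off.py
```

```text
t: 8.18
tool_pos: [0.6217, 0.2448, 0.0872]
tool_rot: [3.102, 0.495, -0.003]
contact_force: [-2.5, -0.8, 3.8]
opening: 0.0001
8.175 [0.6217 0.2448 0.0872] [-2.5 -0.8  3.8] 0.00014700623155560489 [-0.002 -0.001 -1.   ]
1 [-0.1293  0.0287 -0.0626]
2 [-0.0764 -0.0522 -0.0627]
3 [-0.0485  0.0809 -0.0627]
4 [ 0.0039  0.0004 -0.0628]
```

```bash
python3 -m jog '[0,0,0,0.0015,0,0,0, 0,0,0,0,0,0,0]'; python3 -m jog '[0,0,0,0.0015,0,0,0, 0,0,0,0,0,0,0]';python3 -m jog '[0,0,0,0.0015,0,0,0, 0,0,0,0,0,0,0]'; python3 tilt.py
```

```text
t: 8.43
tool_pos: [0.6219, 0.2449, 0.0865]
tool_rot: [3.102, 0.495, -0.002]
contact_force: [-4.0, -2.3, 8.6]
opening: 0.0001
t: 8.68
tool_pos: [0.6221, 0.245, 0.0853]
tool_rot: [3.102, 0.496, -0.001]
contact_force: [-5.1, -1.0, 8.7]
opening: 0.0003
t: 8.93
tool_pos: [0.6223, 0.245, 0.0843]
tool_rot: [3.102, 0.495, -0.001]
contact_force: [-5.5, -1.4, 11.9]
opening: -0.0003
[[280.3, 184.1], [270.8, 211.0]] [[224.4, 213.0], [268.1, 226.7], [199.5, 252.4], [246.3, 266.1]]
[0.5086 0.1784 0.0936]
[ 0.5333  0.1709 -0.0125]
```

Dot 1 has risen 6 mm, so the lid is tilting as described. I'll continue until it bottoms out.

```bash
python3 -m jog '[0,0,0,0.0015,0,0,0, 0,0,0,0,0,0,0]'; python3 -m jog '[0,0,0,0.0015,0,0,0, 0,0,0,0,0,0,0]';python3 -m jog '[0,0,0,0.0015,0,0,0, 0,0,0,0,0,0,0]'
```

```text
t: 9.28
tool_pos: [0.6224, 0.2451, 0.0841]
tool_rot: [3.102, 0.496, -0.001]
contact_force: [-9.3, -2.7, 16.4]
opening: -0.0001
t: 9.52
tool_pos: [0.6224, 0.2451, 0.0841]
tool_rot: [3.102, 0.496, -0.001]
contact_force: [-11.8, -3.3, 21.8]
opening: 0.0
t: 9.78
tool_pos: [0.6225, 0.2451, 0.0839]
tool_rot: [3.102, 0.496, -0.002]
contact_force: [-15.0, -5.3, 26.8]
opening: 0.0004
```

```bash
python3 -m jog '[0,0,0,-0.02,0,0,0, 0,0,0,-0.05,0,0,0, 0,-0.024,0.04,0,0,0,0, 0,-0.024,0.04,0,0,0,0, 0,0,0,0,0,0,0, 0,0,0,0,0,0,0]'; python3 off.py; python3 tilt.py
```

```text
t: 10.52
tool_pos: [0.6019, 0.1542, 0.1474]
tool_rot: [-3.102, -0.495, -0.001]
contact_force: [0.0, 0.1, -0.4]
opening: 0.0001
10.525 [0.6019 0.1542 0.1474] [ 0.   0.1 -0.4] 8.05528856257198e-05 [ 0.  0. -1.]
1 [-0.0822 -0.0512 -0.0027]
2 [-0.0294 -0.132  -0.0026]
3 [-0.0014  0.0011 -0.0026]
4 [ 0.051  -0.0795 -0.0026]
[[280.9, 185.8], [314.6, 192.9], [270.7, 210.9], [306.8, 219.1]] [[224.6, 212.9], [268.4, 228.6], [200.0, 247.6], [246.7, 266.2]]
[0.5084 0.1797 0.0879]
[0.5332 0.2707 0.0875]
[0.6013 0.1528 0.0875]
[0.6262 0.2455 0.0869]
```

```bash
python3 -m jog '[0,0,0,0.03,0,0,0, 0,0,0,0.02,0,0,0, 0,0,0,0.006,0,0,0, 0,0,0,0.002,0,0,0, 0,0,0,0.0015,0,0,0,0,0,0,0,0,0,0]'; python3 -m jog '[0,0,0,0.0015,0,0,0, 0,0,0,0,0,0,0]';python3 -m jog '[0,0,0,0.0015,0,0,0, 0,0,0,0,0,0,0]';python3 -m jog '[0,0,0,0.0015,0,0,0, 0,0,0,0,0,0,0]'
```

```text
t: 11.38
tool_pos: [0.6027, 0.1543, 0.0889]
tool_rot: [-3.102, -0.495, -0.003]
contact_force: [1.1, 0.9, 1.5]
opening: -0.0001
t: 11.62
tool_pos: [0.6028, 0.1543, 0.0881]
tool_rot: [3.102, 0.496, 0.003]
contact_force: [-1.7, -0.3, 5.1]
opening: 0.0001
t: 11.88
tool_pos: [0.6029, 0.1543, 0.0868]
tool_rot: [3.102, 0.495, 0.004]
contact_force: [-1.0, 0.5, 5.9]
opening: -0.0
t: 12.12
tool_pos: [0.6029, 0.1542, 0.0853]
tool_rot: [3.102, 0.495, 0.004]
contact_force: [-1.7, 0.5, 5.4]
opening: -0.0001
```

```bash
python3 -m jog '[0,0,0,0.0015,0,0,0, 0,0,0,0,0,0,0]';python3 -m jog '[0,0,0,0.0015,0,0,0, 0,0,0,0,0,0,0]'; python3 -m jog '[0,0,0,0.0015,0,0,0, 0,0,0,0,0,0,0]'
```

```text
t: 12.38
tool_pos: [0.603, 0.1541, 0.0839]
tool_rot: [3.102, 0.495, 0.004]
contact_force: [-2.0, -0.8, 5.6]
opening: 0.0003
t: 12.62
tool_pos: [0.6031, 0.1542, 0.0835]
tool_rot: [3.102, 0.496, 0.003]
contact_force: [-4.4, -0.9, 11.2]
opening: 0.0005
t: 12.88
tool_pos: [0.6031, 0.1542, 0.0833]
tool_rot: [3.102, 0.496, 0.003]
contact_force: [-8.5, -1.7, 17.3]
opening: 0.0002
```

```bash
python3 -m jog '[0,0,0,0.002,0,0,0, 0,0,0,0,0,0,0]'; python3 -m jog '[0,0,0,-0.02,0,0,0, 0,0,0,-0.05,0,0,0, 0,-0.01,-0.043,0,0,0,0, 0,-0.01,-0.045,0,0,0,0, 0,-0.01,-0.045,0,0,0,0, 0,0,0,0,0,0,0, 0,0,0,0,0,0,0]'; python3 off.py; python3 tilt.py
```

```text
t: 13.12
tool_pos: [0.6032, 0.1542, 0.0833]
tool_rot: [3.102, 0.496, 0.002]
contact_force: [-14.0, -2.7, 25.2]
opening: 0.0002
t: 14.0
tool_pos: [0.5322, 0.271, 0.147]
tool_rot: [3.102, 0.496, 0.001]
contact_force: [-0.4, -0.3, 0.5]
opening: -0.0002
14.0 [0.5322 0.271  0.147 ] [-0.4 -0.3  0.5] -0.00019309342619009296 [ 0.001 -0.    -1.   ]
1 [-0.0524  0.0814 -0.003 ]
2 [ 0.0005  0.0006 -0.003 ]
3 [ 0.0284  0.1337 -0.0029]
4 [ 0.0808  0.0532 -0.003 ]
[[279.9, 186.4], [314.5, 193.0], [270.7, 212.4], [306.6, 219.6]] [[224.6, 214.7], [268.2, 229.2], [200.0, 248.4], [246.8, 266.1]]
[0.5083 0.1774 0.0846]
[0.5332 0.2705 0.0873]
[0.6017 0.1529 0.082 ]
[0.6261 0.2454 0.0845]
```

Dots 1, 3 and 4 are lower and only dot 2 is still up at 87 mm. I'll press it now.

```bash
python3 -m jog '[0,0,0,0.03,0,0,0, 0,0,0,0.02,0,0,0, 0,0,0,0.006,0,0,0, 0,0,0,0.002,0,0,0, 0,0,0,0.0015,0,0,0,0,0,0,0,0,0,0]'; python3 -m jog '[0,0,0,0.0015,0,0,0, 0,0,0,0,0,0,0]';python3 -m jog '[0,0,0,0.0015,0,0,0, 0,0,0,0,0,0,0]';python3 -m jog '[0,0,0,0.0015,0,0,0, 0,0,0,0,0,0,0]'
```

```text
t: 14.85
tool_pos: [0.5327, 0.2713, 0.0886]
tool_rot: [3.102, 0.496, 0.003]
contact_force: [-0.9, -2.8, 4.4]
opening: -0.0001
t: 15.1
tool_pos: [0.5326, 0.2714, 0.087]
tool_rot: [-3.102, -0.496, -0.003]
contact_force: [-1.0, -1.4, 4.9]
opening: 0.0002
t: 15.35
tool_pos: [0.5326, 0.2715, 0.0855]
tool_rot: [-3.102, -0.496, -0.002]
contact_force: [-2.6, -1.0, 5.5]
opening: 0.0001
t: 15.6
tool_pos: [0.5325, 0.2716, 0.084]
tool_rot: [-3.102, -0.496, -0.002]
contact_force: [-1.8, -1.1, 5.3]
opening: 0.0001
```

```bash
python3 -m jog '[0,0,0,0.0015,0,0,0, 0,0,0,0,0,0,0]';python3 -m jog '[0,0,0,0.0015,0,0,0, 0,0,0,0,0,0,0]'
```

```text
t: 15.85
tool_pos: [0.5325, 0.2716, 0.0831]
tool_rot: [-3.102, -0.496, -0.002]
contact_force: [-3.8, -1.9, 7.2]
opening: -0.0
t: 16.1
tool_pos: [0.5326, 0.2717, 0.083]
tool_rot: [-3.102, -0.496, -0.002]
contact_force: [-6.5, -3.3, 13.4]
opening: 0.0004
```

```bash
python3 -m jog '[0,0,0,0.0025,0,0,0, 0,0,0,0,0,0,0]'; python3 -m jog '[0,0,0,-0.02,0,0,0, 0,0,0,-0.05,0,0,0, 0,0,0,-0.05,0,0,0, 0,0,0,0,0,0,0, 0,0,0,0,0,0,0]'; python3 tilt.py
python3 - <<'E'
from h import *
a=ctrl.get_image("scene")["image"];b=ctrl.get_image("side")["image"]
cv2.imwrite("pics/c3.png",np.hstack([cv2.resize(a[165:245,245:345],(400,320),interpolation=2),cv2.resize(b[195:305,180:290],(320,320),interpolation=2)]))
E
```

```text
t: 16.35
tool_pos: [0.5327, 0.2717, 0.0829]
tool_rot: [3.102, 0.496, 0.0]
contact_force: [-13.6, -5.9, 25.5]
opening: -0.0001
t: 16.98
tool_pos: [0.5319, 0.2713, 0.1971]
tool_rot: [-3.102, -0.496, -0.0]
contact_force: [-0.4, 0.0, 0.1]
opening: 0.0004
[[280.2, 187.1], [314.5, 194.5], [270.7, 212.4], [306.7, 220.4]] [[224.6, 214.9], [268.3, 230.2], [200.1, 249.6], [246.8, 268.0]]
[0.5082 0.1783 0.0822]
[0.5333 0.2709 0.0816]
[0.6015 0.1531 0.0817]
[0.6262 0.2457 0.0815]
```

View pics/c3.png

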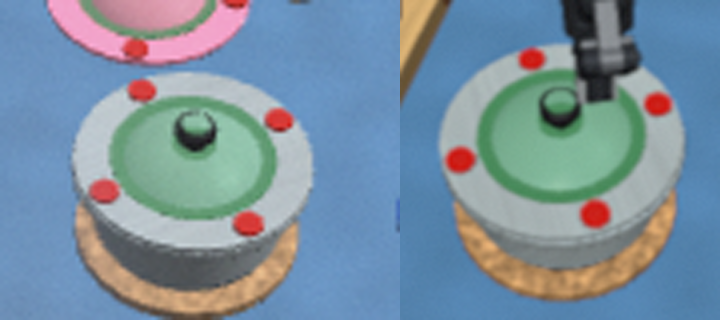

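The lid is down and level on the rim with the gap closed all round, and the gripper is clear above it. Handing in.

```bash
python3 -c "
from station import ctrl
print(ctrl.finish_job())"
```

```text
the job is handed in; nothing more can be done
None
```

The green glass lid is seated on the steel insert. I pressed its four red dots one at a time with the shut fingertips, in the order near, far, right, left as the robot sees them. Each went down until it bottomed, with readings of about 25 to 27 N straight down (31 N in total at most). The job was handed in at about 17 s.

- **Final position:** triangulating the dots gives 81.5 to 82.2 mm, against 87.2 to 87.6 mm at the start. That is a drop of about 5 to 6 mm all round, level within about 0.005 rad. The lid's centre shifted by less than 1 mm.
- **Tilt on the way:** while the far dot was pressed, the near dot rose about 6 mm, which I estimate as roughly 0.07 rad of tilt. I did not measure the tilt during the first press. The lid was level again when I lifted off, as though it had rocked back onto the other three seal quarters.
- **Final contact:** the gripper was about 115 mm above the dots and read no force when I handed in.
- **Disagreement:** the fingertips met the dots about 1 mm higher than the cameras put them, which is within the stated calibration error.
- **Not checked at the end:** I did not measure the terracotta pot or the bamboo tray again. The arm crossed above the pot with the fingertips at about 0.23 m, and the fingers never went down near either one.

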